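Fit the locking cam to the theodolite clamp

ROBOT

A 6-joint arm with a two-finger parallel gripper is mounted at the origin on the work surface. World frame = base frame: x ahead of the robot, y to its left, z up, the work surface at z = 0. Lengths are in mm, angles in rad, forces in N, time in s.
With the tool pointing down it reaches from about 375 to 975 mm from the base axis. Payload 3.8 kg.
Tool frame: the origin (TCP) lies between the finger pads; the fingertips stand tip_extent ahead of it and the grasp point (between the pads) is the TCP (tip_extent is the distance from the TCP to the fingertips, in mm); z points along the fingers, y is the direction in which the jaws open and shut (so a half turn about z gives the same grasp; the last joint's range is limited). The gripper opens to 85 mm and grips with 20 to 120 N. Pads are 22 mm wide; open, the fingers measure 114 mm over their backs; the gripper's body (76 mm by 85 mm) begins 54 mm behind the grasp point. The pads swing forward as they close: fully open they stand 13 mm farther back than shut.
Start: joints at [-1.305, 0.264, 1.604, -0, 1.274, -0.037], TCP at [201.275, -644.287, 250.28] pointing down, gripper open.
Joint ranges: [-2.63, 2.63], [-0.94, 2.18], [0.31, 2.57], [-1.31, 4.45], [0, 2.66], [-2.55, 2.55]. Speed limits (rad/s): [2.57, 2.57, 3.14, 3.14, 3.14, 3.14].

INTERFACE

Orientations are given as a unit quaternion [x, y, z, w].
In Python, from station import get_state, read_camera, calibration, hand_in, tip_extent gives the robot as it stands.
- The arm moves only by the tool play_rows, never from a script. Its argument "commands" is a list of rows, each an object with "rotation": the turn, a rotation vector about the world's x, y, z in degrees, a list of three; "slide": the shift along the world's x, y, z in m, a list of three; "jaw": the closure, from 0 (fully open) to 1 (shut). In form: [{"rotation": [rx, ry, rz], "slide": [tx, ty, tz], "jaw": jaw}, ...]. A call has exactly 8 rows; each row is the pose to reach, as a shift and turn from the pose commanded when the call began; what a row does not reach only later rows make up. A row lasts 1/10 s, in which the tool goes at most 50 mm and 8.59 degrees, less where a joint would pass 70% of its speed; a pose out of reach is approached as far as the arm can. A call with a gripper value outside its range is refused whole. The fingers move at their own pace and stop on an object; "newtons" is the grip in N (left out, the last holds). Time passes only in rows, so rows that repeat a pose let the fingers close, or fill a call up. It gives the time, the measured TCP pose, the force and the opening at its end, in the units of the state.
- get_state(): the state, without advancing time (a new reading comes with each control period).
- read_camera(name): name is "scene" or "top" or "wrist"; returns (picture, depth): 420x560x3 uint8, blue, green, red; 420x560 float32, mm along the optical axis (not along the pixel's ray), 0 where there is no reading.
- calibration(name): a dict with "camera_matrix" (3x3 intrinsics, pixels), "position" and "rotation" of the camera in the world. Camera axes: x right, y down, z forward; pixel columns grow to the right and rows downward; lengths in mm; the calibration is good to about 2 mm. A picture is of the moment at which its call begins: read the wrist's pose just before it. calibration takes no time and is no camera call; for the wrist camera it gives the pose at the moment of the call.
- hand_in(): hands the job in, once; it reports no verdict.
The state is a dict: "t": time; "q": joint angles; "qvel": joint speeds; "joint_efforts": joint torques, N m; "position": TCP position; "tcp_rot": TCP orientation; "force": force on the tool from outside, world axes, zero at the start; "ft_torque": the same for the moment, N m; "opening": finger opening in mm.
Only numpy, scipy, OpenCV 4.12 (cv2) and the standard library are available. Lean on these libraries where they do the work, as an engineer would, in place of code of your own. Each camera call takes 0.05 s, during which the arm holds its last target.

TASK

Take the steel locking cam, the short-tailed lever with the D-shaped hole, and seat it fully home on the flatted upright shaft of the black iron theodolite clamp, with the flat of the hole matched to the flat of the shaft, then let go of it. Leave the plain round collar and the brass compass bowl where they are.

Things in the scene. Friction and masses are not known exactly. Their poses are not given: they have to be found in the camera images.
- cam_mid (a point): Centre (hole axis, half-way up) of the loose steel cam, 0.3-0.45 kg, lying flat on the cream tray, z up. Hub 50 mm square with cut corners, 32 mm high; flat grip faces at y = +25 and -25 mm. Tail 14 mm wide, 14 high (round end 18 across) along +x to 69 mm from the axis. Through hole, a D: radius 17.5 mm with a flat at x = -5.5 mm, on the side away from the tail.
- shaft_seat (a point): Foot of the black iron clamp's fixed upright shaft, on its axis, z up: the level shoulder (radius 24 mm, 45 mm above the tray) where the cam's underside rests when home. Steel shaft 40 mm tall above it, a D of radius 15 mm with a flat at x = -3 mm, top 12 mm tapered. The cam fits with its +x along this +x, within 10 degrees. Foot 120 x 100 mm; only the shaft rises above the shoulder.
- collar_mid (a point): Centre, half-way up, of a loose plain round steel collar, 50 mm outside diameter, round hole of 35 mm, 32 mm high, no tail: the wrong part, lying on the tray near the cam. Leave it alone.
- compass_mid (a point): Centre, half-way up, of a loose heavy round brass compass bowl, 100 mm across and 58 mm high, with a white dial on top, standing on the tray. Leave it alone.
Mind the look-alikes: they are no part of the job. Leave any orange or purple look-alike of the part that bears cam_mid alone.

How it is judged:
By the outcome, as a careful person would: the job done as asked, in the order asked, and still so for the second after the job is handed in, with the robot touching nothing.
It also fails if it takes over 35 s, if anything falls off the work surface, if the arm or the gripper's body presses on something with over 40 N, if the wrist force passes 120 N, or if a joint passes its speed limit or range.

## Working session

There is one attempt and no reset: what is moved stays moved. The work goes in short steps, Python scripts to look and compute and a tool call to move; the robot and the scene stay as the last step left them, time stands still between calls to the robot, and variables do not carry over. Pictures are saved under pics/ and viewed, and the job is handed in when it is done.

Besides the shell and the picture viewer there is one more tool, called by a JSON object that holds its "fn" and its "kwargs", one argument or row to a line. play_rows: Moves the arm, as the interface text tells. Its arguments: {"type":"object","properties":{"commands":{"type":"array","items":{"type":"object","properties":{"rotation":{"type":"array","items":{"type":"number"}},"slide":{"type":"array","items":{"type":"number"}},"jaw":{"type":"number"}}}},"newtons":{"type":"number"}},"required":["commands"]}

```bash
mkdir -p pics; ls; python3 - <<'E'
from station import *
import cv2,numpy as np
print(get_state(),tip_extent)
for n in ["scene","top"]:
    p,d=read_camera(n); cv2.imwrite(f"pics/{n}0.png",p); np.save(f"pics/{n}0.npy",d)
    c=calibration(n); print(n,c)
    np.savez(f"pics/{n}_cal.npz",K=c["camera_matrix"],p=c["position"],R=c["rotation"])
E
```

```text
pics
{'t': 0.0, 'q': array([-1.30491003e+00,  2.64728932e-01,  1.60537263e+00, -3.53960883e-06,
        1.27371073e+00, -3.68750248e-02]), 'qvel': array([-1.90769092e-04,  3.58872339e-04, -1.00341409e-03, -9.09742266e-05,
       -9.49026041e-04, -1.88175763e-03]), 'joint_efforts': array([-2.62555302e-03, -5.15116632e+01, -3.67317510e+01, -2.70700684e-04,
        1.31492992e-02,  6.47773120e-06]), 'position': array([ 201.0875098 , -643.62725099,  248.97905137]), 'tcp_rot': array([ 9.88563125e-01,  1.50803567e-01, -1.28483198e-04, -1.10235420e-03]), 'force': array([-0.48668279,  0.60385317, -0.46649776]), 'ft_torque': array([-0.05013174,  0.02887203,  0.02465007]), 'opening': 85.36226456283656} 19.0
scene {'camera_matrix': array([[453.71360568,   0.        , 282.34438196],
       [  0.        , 453.71360568, 196.91303728],
       [  0.        ,   0.        ,   1.        ]]), 'position': array([ 964.23991593, -687.03880244,  674.56157224]), 'rotation': array([ 0.84918008,  0.24462599, -0.13259758, -0.4488532 ])}
top {'camera_matrix': array([[385.86061826,   0.        , 279.44280602],
       [  0.        , 385.86061826, 219.57325465],
       [  0.        ,   0.        ,   1.        ]]), 'position': array([299.5919559 ,  44.62495345, 964.15723366]), 'rotation': array([-0.67781203,  0.72774238, -0.07840375,  0.0693883 ])}
```

View pics/scene0.png

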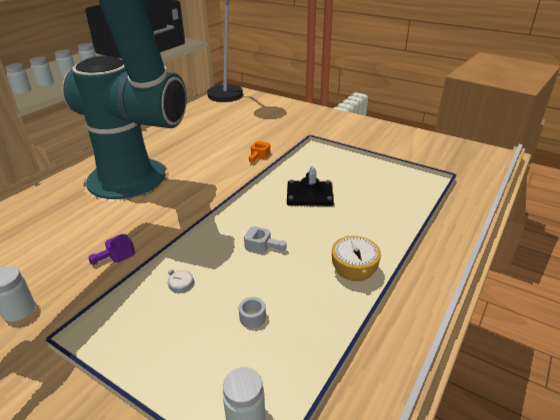

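View pics/top0.png

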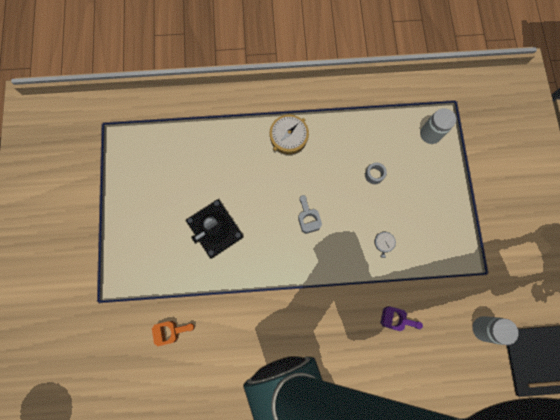

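Scene: the steel cam is at top (309,218). Things it could be taken for, also in the top view: collar (376,173), orange cam (165,332), purple cam (395,318) and watch (385,242). I choose the grey part with a tail, and the close crop should confirm it.

```bash
python3 - <<'E'
import cv2,numpy as np
p=cv2.imread("pics/top0.png")
a=cv2.resize(p[185:245,280:340],(480,480),interpolation=cv2.INTER_CUBIC)
b=cv2.resize(p[195:265,180:250],(0,0),fx=480/70,fy=480/70,interpolation=cv2.INTER_CUBIC)
b=np.clip(b.astype(float)*1.6,0,255).astype(np.uint8)
c=np.hstack([a,b[:480,:480]]); cv2.imwrite("pics/crop0.png",cv2.resize(c,(800,400)))
p=cv2.imread("pics/scene0.png")
a=cv2.resize(p[220:260,235:295],(600,400),interpolation=cv2.INTER_CUBIC)
b=cv2.resize(p[155:215,280:340],(400,400),interpolation=cv2.INTER_CUBIC)
b=np.clip(b.astype(float)*1.6,0,255).astype(np.uint8)
cv2.imwrite("pics/crop1.png",cv2.resize(np.hstack([a,b]),(800,320)))
E
```

```text
(no output)
```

View pics/crop0.png

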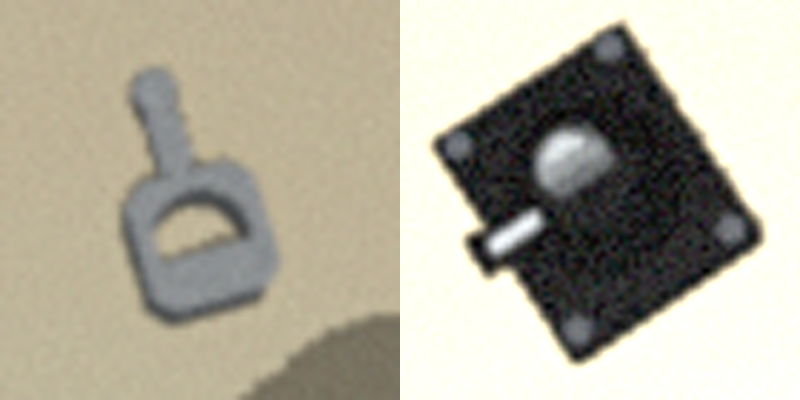

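View pics/crop1.png

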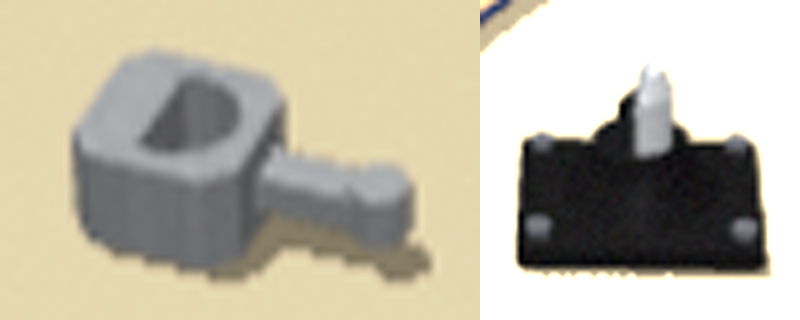

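```bash
cat > h.py <<'E'
import numpy as np,cv2
from scipy.spatial.transform import Rotation as R
class Cam:
    def __init__(s,c):
        s.K=np.array(c["camera_matrix"]);s.p=np.array(c["position"]);s.R=R.from_quat(c["rotation"]).as_matrix()
    def plane(s,uv,z):
        r=s.R@np.linalg.solve(s.K,[uv[0],uv[1],1.]); return s.p+r*(z-s.p[2])/r[2]
    def dep(s,uv,d):
        return s.p+s.R@np.linalg.solve(s.K,[uv[0],uv[1],1.])*d
    def proj(s,X):
        X=(np.atleast_2d(X)-s.p)@s.R; u=X@s.K.T; return u[:,:2]/u[:,2:]
def load(n):
    f=np.load(f"pics/{n}_cal.npz"); return Cam(dict(camera_matrix=f["K"],position=f["p"],rotation=f["R"]))
E
python3 - <<'E'
from h import *
c=load("top"); d=np.load("pics/top0.npy")
cr=lambda x,y:(280+x*60/400-.5,185+y*60/400-.5)
cl=lambda x,y:(180+(x-400)*70/400-.5,195+y*70/400-.5)
print("axis", c.R)
print("tail end z14",c.plane(cr(153,90),14))
print("hole flat mid z32",c.plane(cr(203,252),32), "hub top bounds", c.plane(cr(125,205),32),c.plane(cr(270,270),32))
print("hub bottom edge mid",c.plane(cr(212,305),32),"hub front edge",c.plane(cr(190,172),32))
for p in [(435,145),(622,22),(762,235),(578,362)]: print("foot",c.plane(cl(*p),40), )
print("shaft top",c.plane(cl(575,160),85))
u,v=cl(575,160);print([c.dep((x,y),d[y,x])[2].round() for x,y in [(int(u),int(v)),(225,225),(309,228),(309,205),(320,150),(385,242),(290,133),(438,125),(376,173),(374,165)]])
E
```

```text
axis [[-0.07151224 -0.97566447  0.20727962]
 [-0.99742568  0.06884741 -0.02005101]
 [ 0.00529239 -0.20817991 -0.97807623]]
tail end z14 [552.90047221 -37.3697913   14.        ]
hole flat mid z32 [484.98111492 -49.07705508  32.        ] hub top bounds [504.77997708 -21.72861029  32.        ] [476.47008668 -73.19207341  32.        ]
hub bottom edge mid [464.8844072  -50.63338759  32.        ] hub front edge [515.63467859 -46.91944677  32.        ]
foot [510.83964087 254.56305563  40.        ]
foot [559.67045807 172.70630924  40.        ]
foot [461.98149558 117.08231821  40.        ]
foot [413.52701272 196.79470336  40.        ]
shaft top [490.31035973 187.76139197  85.        ]
[np.float64(85.0), np.float64(33.0), np.float64(38.0), np.float64(5.0), np.float64(4.0), np.float64(19.0), np.float64(69.0), np.float64(95.0), np.float64(6.0), np.float64(35.0)]
```

Top crop: the grey cam has a tail and a D-shaped hole, at about (491,-48) with yaw near 10°. The flat of the shaft faces lower right, so the clamp's +x is at about 30°. I'll move over the cam for a wrist view.

```bash
python3 - <<'E'
from h import *
from station import *
s=get_state();c=Cam(calibration("wrist"));T=R.from_quat(s["tcp_rot"]).as_matrix()
print(T.round(3)); print("cam in tool",(c.p-s["position"])@T,"\n",(T.T@c.R).round(3),c.K)
E
```

```text
[[ 0.955  0.298 -0.001]
 [ 0.298 -0.955  0.002]
 [ 0.    -0.002 -1.   ]]
cam in tool [  70.27393543   -0.3111336  -123.62287679] 
 [[ 0.001 -0.96  -0.279]
 [ 1.     0.     0.001]
 [-0.    -0.279  0.96 ]] [[305.0689943    0.         279.63117678]
 [  0.         305.0689943  205.45901087]
 [  0.           0.           1.        ]]
```

{"fn": "play_rows", "kwargs": {
  "commands": [
    {"rotation": [0,0,-1],"slide": [0.02,0.045,0],"jaw": 0},
    {"rotation": [0,0,-2],"slide": [0.04,0.09,0],"jaw": 0},
    {"rotation": [0,0,-3],"slide": [0.06,0.135,0],"jaw": 0},
    {"rotation": [0,0,-4],"slide": [0.08,0.18,0],"jaw": 0},
    {"rotation": [0,0,-5],"slide": [0.1,0.225,0],"jaw": 0},
    {"rotation": [0,0,-6],"slide": [0.12,0.27,0],"jaw": 0},
    {"rotation": [0,0,-7],"slide": [0.145,0.315,0],"jaw": 0},
    {"rotation": [0,0,-8],"slide": [0.165,0.36,0],"jaw": 0}
  ]
}}

```text
t: 0.9
position: [366.4, -283.0, 250.0]
tcp_rot: [0.997, 0.081, 0.0, -0.0]
force: [1.6, -0.5, -0.5]
opening: 85.6
```

{"fn": "play_rows", "kwargs": {
  "commands": [
    {"rotation": [0,0,0],"slide": [0.02,0.045,-0.005],"jaw": 0},
    {"rotation": [0,0,0],"slide": [0.04,0.09,-0.015],"jaw": 0},
    {"rotation": [0,0,0],"slide": [0.06,0.135,-0.03],"jaw": 0},
    {"rotation": [0,0,0],"slide": [0.08,0.18,-0.045],"jaw": 0},
    {"rotation": [0,0,0],"slide": [0.1,0.21,-0.06],"jaw": 0},
    {"rotation": [0,0,0],"slide": [0.115,0.233,-0.07],"jaw": 0},
    {"rotation": [0,0,0],"slide": [0.115,0.233,-0.07],"jaw": 0},
    {"rotation": [0,0,0],"slide": [0.115,0.233,-0.07],"jaw": 0}
  ]
}}

```text
t: 1.7
position: [480.5, -51.6, 179.6]
tcp_rot: [0.997, 0.082, -0.001, 0.0]
force: [-0.3, 0.0, 0.2]
opening: 85.7
```

```bash
cat > snap.py <<'E'
import sys
from h import *
from station import *
n=sys.argv[1]
s=get_state();cc=calibration("wrist");p,d=read_camera("wrist")
cv2.imwrite(f"pics/{n}.png",p);np.save(f"pics/{n}.npy",d)
np.savez(f"pics/{n}_cal.npz",K=cc["camera_matrix"],p=cc["position"],R=cc["rotation"])
print(s["t"],s["position"],np.degrees(R.from_quat(s["tcp_rot"]).as_euler("ZYX")),s["force"],s["opening"],s["q"].round(2))
E
python3 snap.py w1
```

```text
1.7 [480.45980457 -51.58486149 179.6271405 ] [ 9.45796060e+00  1.11021390e-01 -1.79994073e+02] [-0.33518633  0.03534338  0.16905955] 85.67373149593226 [-0.16 -0.04  2.08 -0.    1.11  1.25]
```

View pics/w1.png

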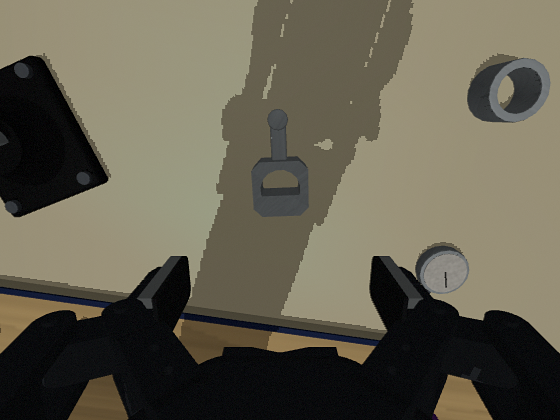

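```bash
python3 - <<'E'
import cv2
p=cv2.imread("pics/w1.png")
a=cv2.resize(p[100:230,230:330],(600,780)[:0] or None,fx=6,fy=6,interpolation=cv2.INTER_CUBIC)
cv2.imwrite("pics/w1c.png",cv2.convertScaleAbs(cv2.resize(a,None,fx=.76,fy=.76),alpha=1.6))
E
```

```text
(no output)
```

View pics/w1c.png

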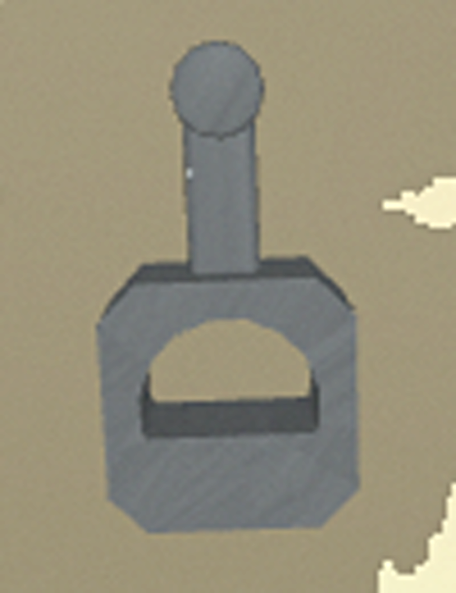

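```bash
cat >> h.py <<'E'
from scipy.optimize import least_squares
def fit(cam,local,uv,x0,zfix=None):
    local=np.array(local,float);uv=np.array(uv,float)
    def f(q):
        z=q[3] if zfix is None else zfix
        X=local@R.from_euler("z",q[2]).as_matrix().T+[q[0],q[1],z]
        return (cam.proj(X)-uv).ravel()
    r=least_squares(f,x0 if zfix is None else x0[:3]); return r.x,r.fun.reshape(-1,2).round(2)
E
python3 - <<'E'
from h import *
c=load("w1");d=np.load("pics/w1.npy")
g=lambda x,y:(230+(x+.5)/4.56-.5,100+(y+.5)/4.56-.5)
s=np.sqrt(17.5**2-5.5**2)
loc=[(-5.5,s,32),(-5.5,-s,32),(60,0,14),(25,7,14) ,(25,-7,14),(25,0,32),(-25,0,32),(0,25,32),(0,-25,32),(17.5,0,32)]
uv=[g(143,437),g(318,430),g(217,90),g(189,274),g(259,272),g(231,279),g(236,529),g(103,404),g(357,398),g(231,320)]
for z in (None,4,5):
    q,r=fit(c,loc,uv,[490,-48,.15,4],z); print(q,np.degrees(q[2]));print(r.tolist())
# depth of tray and hub top
print([c.dep((u,v),d[v,u]).round(1).tolist() for u,v in [(280,205),(265,190),(297,190),(277,120),(240,220),(330,200)]])
E
```

```text
[ 4.87998264e+02 -5.07223940e+01  2.02191155e-01  2.95852720e+00] 11.584699853781407
[[1.12, -0.1], [-0.63, 0.14], [0.54, 0.14], [0.64, -1.08], [0.25, -1.19], [-1.12, 0.27], [-0.22, -0.49], [0.29, 1.57], [0.01, 0.91], [-0.8, -0.25]]
[ 4.88187301e+02 -5.06901463e+01  2.02194568e-01] 11.584895363697118
[[1.05, -0.01], [-0.56, 0.22], [0.54, -0.07], [0.61, -1.14], [0.27, -1.25], [-1.12, 0.22], [-0.21, -0.33], [0.19, 1.63], [0.12, 0.96], [-0.81, -0.27]]
[ 4.88368788e+02 -5.06591868e+01  2.02197885e-01] 11.585085445925383
[[0.99, 0.06], [-0.49, 0.29], [0.53, -0.27], [0.58, -1.2], [0.3, -1.31], [-1.12, 0.17], [-0.21, -0.18], [0.09, 1.69], [0.22, 1.01], [-0.81, -0.29]]
[[474.0, -52.9, 38.5], [480.0, -37.2, 15.8], [486.0, -67.4, 19.9], [546.4, -38.2, 32.1], [442.1, -16.6, 6.3], [478.4, -103.2, 7.0]]
```

Wrist view: steel cam hub at (280,187), tail tip at (277,118), D-hole flat on the side away from the tail. The fit gives centre (488.2,-50.7) and yaw 11.6°. I'll descend and grip.

{"fn": "play_rows", "kwargs": {
  "commands": [
    {"rotation": [0,0,2.1],"slide": [0.0076,0.0009,-0.03],"jaw": 0},
    {"rotation": [0,0,2.1],"slide": [0.0076,0.0009,-0.06],"jaw": 0},
    {"rotation": [0,0,2.1],"slide": [0.0076,0.0009,-0.09],"jaw": 0},
    {"rotation": [0,0,2.1],"slide": [0.0076,0.0009,-0.115],"jaw": 0},
    {"rotation": [0,0,2.1],"slide": [0.0076,0.0009,-0.135],"jaw": 0},
    {"rotation": [0,0,2.1],"slide": [0.0076,0.0009,-0.145],"jaw": 0},
    {"rotation": [0,0,2.1],"slide": [0.0076,0.0009,-0.151],"jaw": 0},
    {"rotation": [0,0,2.1],"slide": [0.0076,0.0009,-0.151],"jaw": 0}
  ]
}}

```text
t: 2.55
position: [488.5, -51.7, 29.4]
tcp_rot: [0.995, 0.099, -0.0, 0.0]
force: [-0.1, -0.1, 0.4]
opening: 85.6
```

```bash
python3 snap.py w2
```

```text
2.55 [488.48326805 -51.6847139   29.35735308] [1.13895918e+01 1.00727157e-02 1.79999607e+02] [-0.05040405 -0.10189209  0.40124621] 85.61025905651938 [-0.16  0.17  2.18 -0.    0.79  1.22]
```

View pics/w2.png

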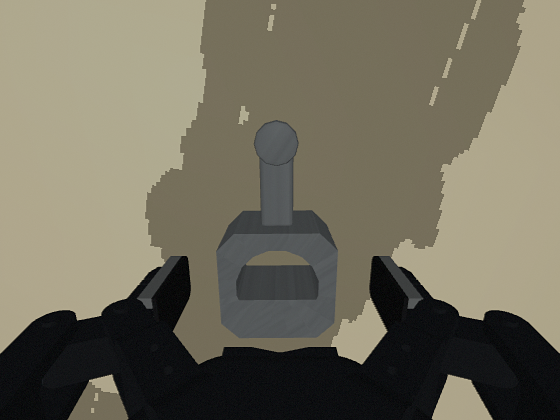

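The hub (centre about (277,278)) sits between the pads. Closing.

{"fn": "play_rows", "kwargs": {
  "commands": [
    {"rotation": [0,0,0],"slide": [0,0.001,0],"jaw": 0.2},
    {"rotation": [0,0,0],"slide": [0,0.001,0],"jaw": 0.35},
    {"rotation": [0,0,0],"slide": [0,0.001,0],"jaw": 0.5},
    {"rotation": [0,0,0],"slide": [0,0.001,0],"jaw": 0.7},
    {"rotation": [0,0,0],"slide": [0,0.001,0],"jaw": 1},
    {"rotation": [0,0,0],"slide": [0,0.001,0],"jaw": 1},
    {"rotation": [0,0,0],"slide": [0,0.001,0],"jaw": 1},
    {"rotation": [0,0,0],"slide": [0,0.001,0],"jaw": 1}
  ],
  "newtons": 60
}}

```text
t: 3.4
position: [489.7, -50.2, 30.5]
tcp_rot: [0.995, 0.1, 0.001, 0.0]
force: [-1.5, -0.6, 6.2]
opening: 49.0
```

{"fn": "play_rows", "kwargs": {
  "commands": [
    {"rotation": [0,0,0],"slide": [0,0,0.015],"jaw": 1},
    {"rotation": [0,0,2],"slide": [0,0.0,0.045],"jaw": 1},
    {"rotation": [0,0,5],"slide": [-0.005,0.01,0.085],"jaw": 1},
    {"rotation": [0,0,8],"slide": [-0.015,0.04,0.12],"jaw": 1},
    {"rotation": [0,0,12],"slide": [-0.025,0.08,0.13],"jaw": 1},
    {"rotation": [0,0,16],"slide": [-0.04,0.12,0.13],"jaw": 1},
    {"rotation": [0,0,18],"slide": [-0.05,0.14,0.13],"jaw": 1},
    {"rotation": [0,0,18],"slide": [-0.05,0.14,0.13],"jaw": 1}
  ],
  "newtons": 80
}}

```text
t: 4.2
position: [435.9, 92.1, 158.2]
tcp_rot: [0.967, 0.256, -0.001, -0.001]
force: [0.8, -0.3, -3.8]
opening: 48.7
```

```bash
python3 snap.py w3
```

```text
4.2 [435.90447312  92.11245197 158.17490779] [ 2.96846572e+01  1.31808643e-01 -1.79883226e+02] [ 0.81744333 -0.32152925 -3.79852583] 48.717312664751155 [ 0.15 -0.1   2.17  0.    1.07  1.2 ]
```

View pics/w3.png

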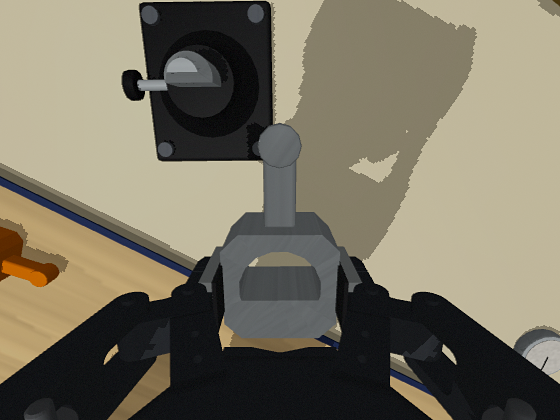

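The cam is held with its hub at (280,285). The shaft is at about (193,75), with its flat facing image-down like the hole's. I'll measure both.

```bash
python3 - <<'E'
import cv2,numpy as np
p=cv2.imread("pics/w3.png")
a=cv2.resize(p[0:170,110:280],None,fx=3.5,fy=3.5,interpolation=cv2.INTER_CUBIC)
a=cv2.convertScaleAbs(a,alpha=2.2); cv2.imwrite("pics/w3a.png",a)
b=cv2.resize(p[115:345,200:360],None,fx=2.6,fy=2.6,interpolation=cv2.INTER_CUBIC)
cv2.imwrite("pics/w3b.png",cv2.convertScaleAbs(b,alpha=1.6))
c=cv2.resize(p[40:125,150:235],None,fx=7,fy=7,interpolation=cv2.INTER_CUBIC)
cv2.imwrite("pics/w3c.png",cv2.convertScaleAbs(c,alpha=1.6))
E
```

```text
(no output)
```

View pics/w3a.png

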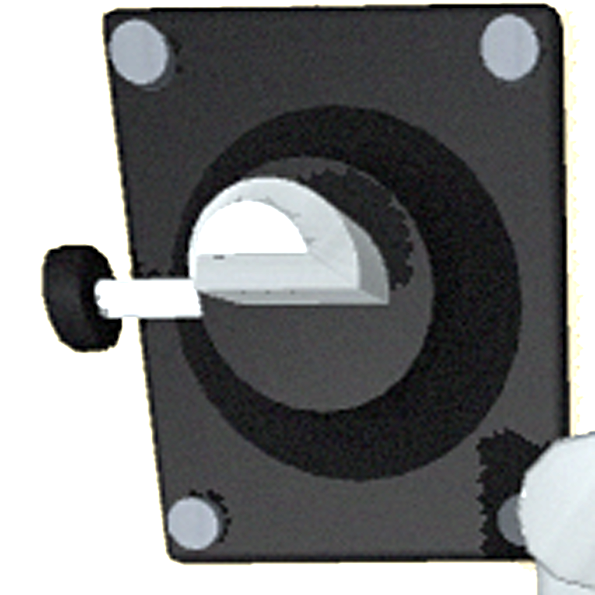

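View pics/w3b.png

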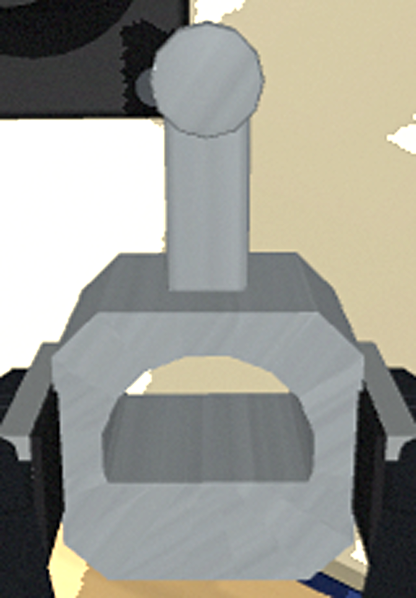

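View pics/w3c.png

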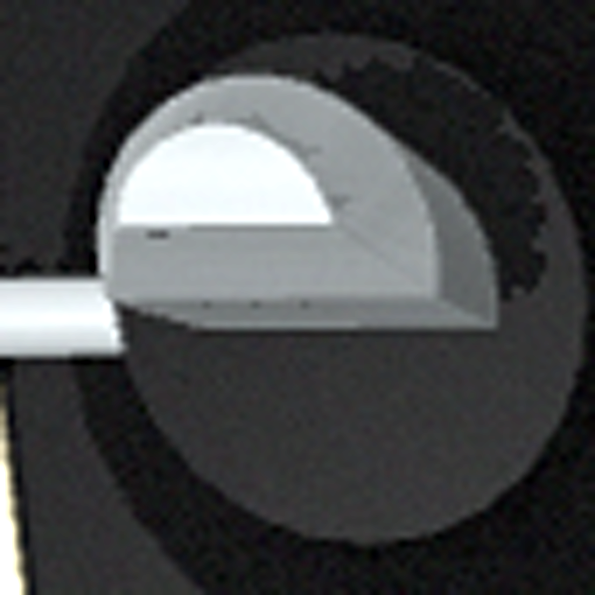

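```bash
python3 - <<'E'
from h import *
c=load("w3")
s=np.sqrt(225-9)
g=lambda x,y:(150+(x+.5)/7-.5,40+(y+.5)/7-.5)
loc=[(-3,-s,0),(-3,s,0),(-3,-s,28),(-3,s,28)];uv=[g(498,328),g(205,328),g(437,297),g(112,297)]
q,r=fit(c,loc,uv,[487,187,.5,49]);print("flat",q,np.degrees(q[2]),r.tolist())
# shoulder circle fit by extremes
def ext(q):
    a=np.linspace(0,2*np.pi,720);u=c.proj(np.c_[q[0]+24*np.cos(a),q[1]+24*np.sin(a),0*a+q[2]])
    return np.array([u[:,0].max(),u[:,1].min(),u[:,1].max()])
t=np.array([g(587,300)[0],g(375,33)[1],g(365,545)[1]])
print("shoulder",least_squares(lambda q:ext(q)-t,[487,187,49]).x)
for z in(48,49,50):print(least_squares(lambda k:ext([k[0],k[1],z])-t,[487,187]).x, fit(c,loc,uv,[487,187,.5,49],z)[0])
h=lambda x,y:(200+(x+.5)/2.6-.5,115+(y+.5)/2.6-.5)
sh=np.sqrt(17.5**2-5.5**2)
loc=[(-5.5,sh,32),(-5.5,-sh,32),(60,0,14),(25,7,14),(25,-7,14),(25,0,32),(-25,0,32),(17.5,0,32),(-5.5,0,0)]
uv=[h(103,482),h(313,482),h(207,80),h(168,290),h(247,290),h(208,312),h(210,578),h(208,356),h(208,393)]
q,r=fit(c,loc,uv,[436,92,.5,132]);print("cam",q,np.degrees(q[2]),r.tolist())
E
```

```text
flat [489.00422596 188.57604764   0.51850953  48.64120808] 29.708407880877573 [[-0.22, -0.14], [0.51, -0.14], [0.11, 0.12], [-0.37, 0.12]]
shoulder [488.85756125 188.0959605   50.8048112 ]
[488.93329839 188.59829986] [488.97333649 188.75322423   0.51830483]
[488.90636155 188.41923424] [489.02150801 188.47690439   0.51862455]
[488.87935211 188.24013157] [489.06966644 188.20056766   0.51894692]
cam [433.77929559  91.1889038    0.52314336 132.12823652] 29.97390672796776 [[2.97, 0.87], [-2.63, 0.65], [-0.05, 1.22], [0.43, -4.08], [-0.2, -4.19], [-0.16, 1.92], [-0.44, 0.77], [-0.08, 1.59], [0.21, 0.69]]
```

```bash
python3 - <<'E'
from h import *
c=load("w3")
h=lambda x,y:(200+(x+.5)/2.6-.5,115+(y+.5)/2.6-.5)
sh=np.sqrt(17.5**2-5.5**2)
loc=np.array([(-5.5,sh,32),(-5.5,-sh,32),(60,0,14),(25,7,14),(25,-7,14),(25,0,32),(-25,0,32),(17.5,0,32),(-5.5,0,0),(0,25,32),(0,-25,32)],float)-[0,0,16]
uv=np.array([h(103,482),h(313,482),h(207,80),h(168,290),h(247,290),h(208,312),h(210,578),h(208,356),h(208,393),h(59,440),h(358,440)])
B=R.from_euler("z",.518)
f=lambda q:(c.proj((B*R.from_rotvec(q[3:])).apply(loc)+q[:3])-uv)
for k in (None,[2,5,6,7,8,9,10]):
    i=list(range(11)) if k is None else k
    r=least_squares(lambda q:f(q)[i].ravel(),[434,91,148,0,0,0])
    print(r.x.round(2),np.degrees(r.x[3:]).round(2),f(r.x).round(1).tolist())
print((B.inv().apply(r.x[:3]-[435.9,92.1,158.2])))
E
```

```text
[4.3334e+02 9.0960e+01 1.4696e+02 0.0000e+00 5.0000e-02 0.0000e+00] [0.11 2.58 0.25] [[3.2, -0.8], [-2.9, -1.0], [0.0, 1.8], [0.7, -4.5], [-0.4, -4.6], [-0.1, -0.6], [-0.5, 0.2], [-0.0, -0.8], [0.1, 1.9], [0.7, 4.2], [-0.8, 3.8]]
[4.3406e+02 9.1320e+01 1.4675e+02 0.0000e+00 3.0000e-02 0.0000e+00] [0.12 1.64 0.28] [[3.3, -2.2], [-2.8, -2.5], [0.0, 0.0], [0.7, -6.0], [-0.3, -6.1], [-0.0, -1.6], [-0.3, -1.7], [0.1, -2.0], [0.2, -0.1], [0.8, 2.9], [-0.7, 2.5]]
[ -1.98738757   0.23863139 -11.45461921]
```

{"fn": "play_rows", "kwargs": {
  "commands": [
    {"rotation": [0,0,0],"slide": [0.012,0.022,0],"jaw": 1},
    {"rotation": [0,0,0],"slide": [0.027,0.05,0],"jaw": 1},
    {"rotation": [0,0,0],"slide": [0.043,0.076,0],"jaw": 1},
    {"rotation": [0,0,0],"slide": [0.052,0.092,0],"jaw": 1},
    {"rotation": [0,0,0],"slide": [0.0546,0.0971,-0.01],"jaw": 1},
    {"rotation": [0,0,0],"slide": [0.0546,0.0971,-0.025],"jaw": 1},
    {"rotation": [0,0,0],"slide": [0.0546,0.0971,-0.03],"jaw": 1},
    {"rotation": [0,0,0],"slide": [0.0546,0.0971,-0.03],"jaw": 1}
  ]
}}

```text
t: 5.05
position: [490.7, 185.4, 126.6]
tcp_rot: [0.967, 0.254, -0.003, 0.0]
force: [0.4, -0.7, -4.1]
opening: 48.5
```

```bash
python3 snap.py w4; python3 - <<'E'
import cv2
p=cv2.imread("pics/w4.png");
b=cv2.resize(p[115:345,200:360],None,fx=2.6,fy=2.6,interpolation=cv2.INTER_CUBIC)
cv2.imwrite("pics/w4b.png",cv2.convertScaleAbs(b,alpha=1.8))
from station import read_camera
import numpy as np
for n in("scene","top"):
    q,d=read_camera(n);cv2.imwrite(f"pics/{n}1.png",q)
q=cv2.imread("pics/scene1.png");cv2.imwrite("pics/s1c.png",cv2.resize(q[120:240,250:370],None,fx=5,fy=5,interpolation=cv2.INTER_CUBIC))
E
```

```text
5.05 [490.69454353 185.35917661 126.60326863] [  29.39940637    0.3237008  -179.95394409] [ 0.42382848 -0.7076547  -4.0931903 ] 48.50805432855217 [ 0.31  0.1   2.04 -0.    1.01  1.37]
```

View pics/w4b.png

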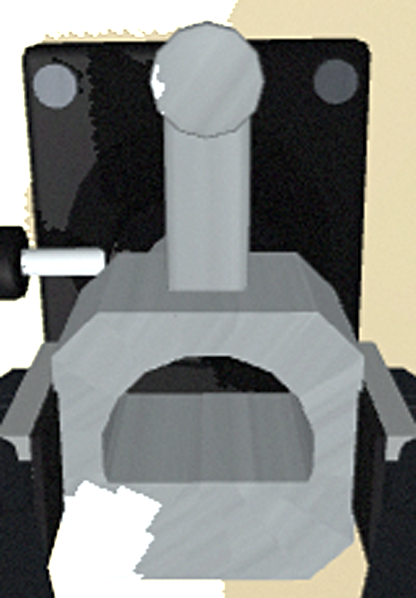

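View pics/s1c.png

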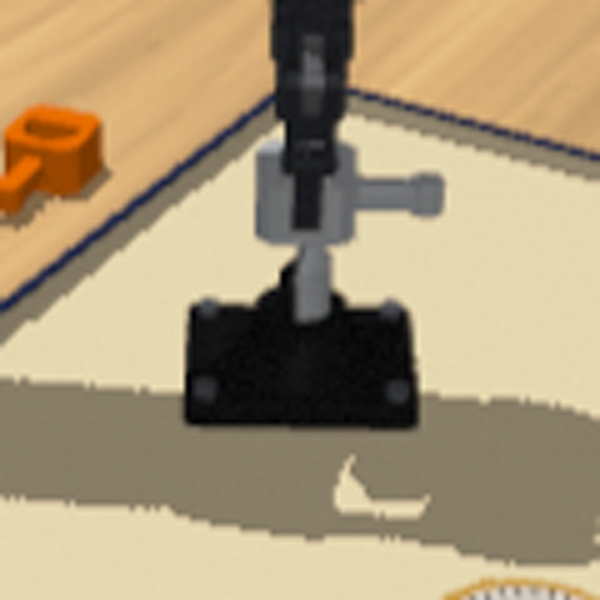

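```bash
python3 - <<'E'
from h import *
from station import *
s=get_state();print(s["t"],s["position"],s["qvel"].round(4),np.degrees(R.from_quat(s["tcp_rot"]).as_euler("ZYX")))
p,d=read_camera("wrist");s=get_state();print(s["t"],s["position"],s["qvel"].round(4))
c=load("w4")
h=lambda x,y:(200+(x+.5)/2.6-.5,115+(y+.5)/2.6-.5)
print("now cam TCP pred px of shaft bolts check")
# bolts in w3
c3=load("w3");g=lambda x,y:(110+(x+.5)/3.5-.5,0+(y+.5)/3.5-.5)
for z in (24,):
  for b in [g(137,52),g(510,48),g(193,524)]: print("w3",c3.plane(b,z))
  for b in [h(55,83),h(335,83)]: print("w4",c.plane(b,z))
d=np.load("pics/w3.npy");u=g(510,48);print(c3.dep(u,d[int(u[1]),int(u[0])]),c3.dep(g(330,350),d[100,204]))
E
```

```text
5.2 [493.00685077 186.41113207 129.30988301] [ 0.0024 -0.0051 -0.0138  0.0024 -0.0005  0.0006] [2.94041406e+01 6.26627070e-03 1.79993766e+02]
5.25 [493.36019197 186.64525026 129.71673497] [ 0.0037 -0.003  -0.0096  0.0009 -0.0007  0.0008]
now cam TCP pred px of shaft bolts check
w3 [511.58140269 248.04808415  24.        ]
w3 [551.52304717 179.51670668  24.        ]
w3 [426.10468262 197.65661449  24.        ]
w4 [511.87838808 247.05722979  24.        ]
w4 [550.53780003 178.55138879  24.        ]
[550.97910247 178.99348475  26.57897723] [479.84498284 180.13128193  51.04428548]
```

The arm settles slowly onto its commanded pose. I'll shift sideways by (-3.2,+1.4) mm, lower to just at the taper, and look.

{"fn": "play_rows", "kwargs": {
  "commands": [
    {"rotation": [0,0,0.3],"slide": [-0.0032,0.0014,0],"jaw": 1},
    {"rotation": [0,0,0.3],"slide": [-0.0032,0.0014,-0.004],"jaw": 1},
    {"rotation": [0,0,0.3],"slide": [-0.0032,0.0014,-0.008],"jaw": 1},
    {"rotation": [0,0,0.3],"slide": [-0.0032,0.0014,-0.012],"jaw": 1},
    {"rotation": [0,0,0.3],"slide": [-0.0032,0.0014,-0.014],"jaw": 1},
    {"rotation": [0,0,0.3],"slide": [-0.0032,0.0014,-0.014],"jaw": 1},
    {"rotation": [0,0,0.3],"slide": [-0.0032,0.0014,-0.014],"jaw": 1},
    {"rotation": [0,0,0.3],"slide": [-0.0032,0.0014,-0.014],"jaw": 1}
  ]
}}

```text
t: 6.05
position: [490.2, 188.5, 115.4]
tcp_rot: [0.966, 0.257, 0.0, -0.0]
force: [-0.4, -0.9, -4.1]
opening: 48.8
```

```bash
python3 snap.py w5; python3 - <<'E'
import cv2
p=cv2.imread("pics/w5.png");
b=cv2.resize(p[115:345,200:360],None,fx=2.6,fy=2.6,interpolation=cv2.INTER_CUBIC)
from station import read_camera,get_state
q,d=read_camera("scene");cv2.imwrite("pics/scene2.png",q)
c=cv2.resize(q[150:220,270:340],(598,598),interpolation=cv2.INTER_CUBIC)
import numpy as np
o=np.hstack([b,c]);cv2.imwrite("pics/w5b.png",cv2.convertScaleAbs(cv2.resize(o,None,fx=.78,fy=.78),alpha=1.6))
s=get_state();print(s["position"],s["force"])
E
```

```text
6.05 [490.18235874 188.51913816 115.41928683] [ 2.97484459e+01 -1.69393075e-02  1.79997015e+02] [-0.42168009 -0.87202801 -4.08760817] 48.84050852519352 [0.32 0.11 2.05 0.   0.98 1.37]
[490.21221445 188.5427795  115.51622531] [-0.13110049 -0.48308548 -3.58757075]
```

View pics/w5b.png

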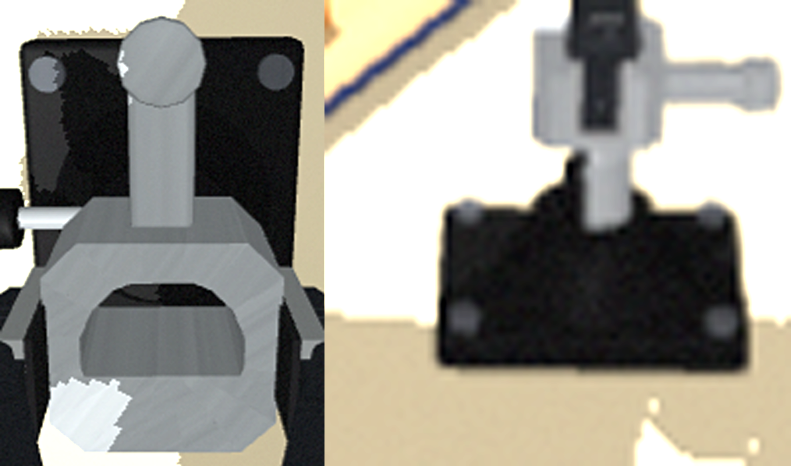

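Laterally the foot bolts (46 and 276) are centred on the hub at 161. Descending slowly.

{"fn": "play_rows", "kwargs": {
  "commands": [
    {"rotation": [0,0,0],"slide": [0,0.0003,-0.002],"jaw": 1},
    {"rotation": [0,0,0],"slide": [0,0.0003,-0.004],"jaw": 1},
    {"rotation": [0,0,0],"slide": [0,0.0003,-0.006],"jaw": 1},
    {"rotation": [0,0,0],"slide": [0,0.0003,-0.008],"jaw": 1},
    {"rotation": [0,0,0],"slide": [0,0.0003,-0.01],"jaw": 1},
    {"rotation": [0,0,0],"slide": [0,0.0003,-0.012],"jaw": 1},
    {"rotation": [0,0,0],"slide": [0,0.0003,-0.012],"jaw": 1},
    {"rotation": [0,0,0],"slide": [0,0.0003,-0.012],"jaw": 1}
  ]
}}

```text
t: 6.95
position: [489.9, 188.7, 103.2]
tcp_rot: [0.966, 0.257, -0.0, -0.0]
force: [0.7, 0.2, -3.4]
opening: 48.6
```

```bash
python3 snap.py w6; python3 - <<'E'
import cv2
p=cv2.imread("pics/w6.png");
b=cv2.resize(p[115:345,200:360],None,fx=2.6,fy=2.6,interpolation=cv2.INTER_CUBIC)
cv2.imwrite("pics/w6b.png",cv2.convertScaleAbs(b,alpha=1.8))
E
```

```text
6.95 [489.9457326  188.74823209 103.19906637] [ 2.97481702e+01  8.92599544e-03 -1.79996253e+02] [ 0.69391126  0.22481974 -3.41530773] 48.617321072443495 [0.32 0.12 2.06 0.   0.96 1.37]
```

View pics/w6b.png

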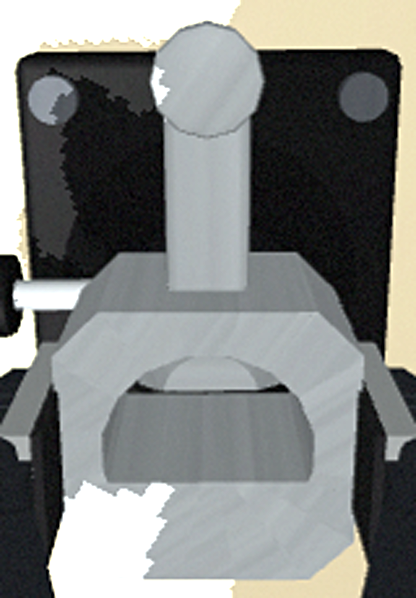

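The shaft tip is visible inside the hole at (210,375), centred, with no contact force. Continuing down.

{"fn": "play_rows", "kwargs": {
  "commands": [
    {"rotation": [0,0,0],"slide": [0,0,-0.003],"jaw": 1},
    {"rotation": [0,0,0],"slide": [0,0,-0.006],"jaw": 1},
    {"rotation": [0,0,0],"slide": [0,0,-0.009],"jaw": 1},
    {"rotation": [0,0,0],"slide": [0,0,-0.012],"jaw": 1},
    {"rotation": [0,0,0],"slide": [0,0,-0.015],"jaw": 1},
    {"rotation": [0,0,0],"slide": [0,0,-0.018],"jaw": 1},
    {"rotation": [0,0,0],"slide": [0,0,-0.018],"jaw": 1},
    {"rotation": [0,0,0],"slide": [0,0,-0.018],"jaw": 1}
  ]
}}

```text
t: 7.8
position: [489.9, 188.7, 85.1]
tcp_rot: [0.966, 0.257, -0.0, 0.0]
force: [-0.4, 0.3, -4.1]
opening: 48.4
```

```bash
python3 snap.py w7; python3 - <<'E'
import cv2
p=cv2.imread("pics/w7.png");
b=cv2.resize(p[115:345,200:360],None,fx=2.6,fy=2.6,interpolation=cv2.INTER_CUBIC)
cv2.imwrite("pics/w7b.png",cv2.convertScaleAbs(b,alpha=1.8))
E
```

```text
7.8 [489.91047071 188.74468939  85.14875684] [ 2.97522861e+01  1.49211934e-02 -1.79996910e+02] [-0.37763159  0.32120073 -4.0531085 ] 48.371494402060364 [0.32 0.15 2.08 0.   0.92 1.37]
```

View pics/w7b.png

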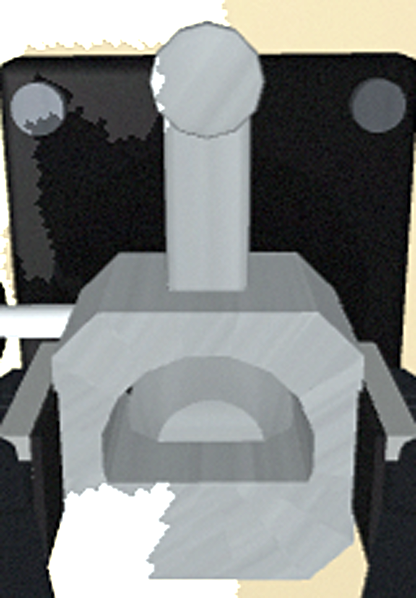

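The flat is matched in the hole, with no contact. About 11 mm remain.

{"fn": "play_rows", "kwargs": {
  "commands": [
    {"rotation": [0,0,0],"slide": [0,0,-0.002],"jaw": 1},
    {"rotation": [0,0,0],"slide": [0,0,-0.004],"jaw": 1},
    {"rotation": [0,0,0],"slide": [0,0,-0.006],"jaw": 1},
    {"rotation": [0,0,0],"slide": [0,0,-0.0075],"jaw": 1},
    {"rotation": [0,0,0],"slide": [0,0,-0.0085],"jaw": 1},
    {"rotation": [0,0,0],"slide": [0,0,-0.009],"jaw": 1},
    {"rotation": [0,0,0],"slide": [0,0,-0.009],"jaw": 1},
    {"rotation": [0,0,0],"slide": [0,0,-0.009],"jaw": 1}
  ]
}}

```text
t: 8.65
position: [490.0, 188.8, 76.3]
tcp_rot: [0.966, 0.257, 0.0, -0.0]
force: [-1.0, 0.7, -3.7]
opening: 48.9
```

{"fn": "play_rows", "kwargs": {
  "commands": [
    {"rotation": [0,0,0],"slide": [0,0,-0.0005],"jaw": 1},
    {"rotation": [0,0,0],"slide": [0,0,-0.0005],"jaw": 1},
    {"rotation": [0,0,0],"slide": [0,0,-0.001],"jaw": 1},
    {"rotation": [0,0,0],"slide": [0,0,-0.001],"jaw": 1},
    {"rotation": [0,0,0],"slide": [0,0,-0.0015],"jaw": 1},
    {"rotation": [0,0,0],"slide": [0,0,-0.0015],"jaw": 1},
    {"rotation": [0,0,0],"slide": [0,0,-0.0015],"jaw": 1},
    {"rotation": [0,0,0],"slide": [0,0,-0.0015],"jaw": 1}
  ]
}}

```text
t: 9.45
position: [490.0, 188.8, 75.6]
tcp_rot: [0.966, 0.257, 0.0, 0.0]
force: [-3.3, -1.9, 5.4]
opening: 48.7
```

The vertical force rose from -4 to +5 N at TCP z 75.6, so the cam is on the shoulder. Releasing.

{"fn": "play_rows", "kwargs": {
  "commands": [
    {"rotation": [0,0,0],"slide": [0,0,0],"jaw": 0.6},
    {"rotation": [0,0,0],"slide": [0,0,0],"jaw": 0.4},
    {"rotation": [0,0,0],"slide": [0,0,0],"jaw": 0.2},
    {"rotation": [0,0,0],"slide": [0,0,0],"jaw": 0},
    {"rotation": [0,0,0],"slide": [0,0,0],"jaw": 0},
    {"rotation": [0,0,0],"slide": [0,0,0],"jaw": 0},
    {"rotation": [0,0,0],"slide": [0,0,0.0],"jaw": 0},
    {"rotation": [0,0,0],"slide": [0,0,0.0],"jaw": 0}
  ]
}}

```text
t: 10.25
position: [490.0, 188.8, 74.7]
tcp_rot: [0.966, 0.257, -0.0, -0.0]
force: [-0.4, -0.8, -0.1]
opening: 85.0
```

{"fn": "play_rows", "kwargs": {
  "commands": [
    {"rotation": [0,0,0],"slide": [0,0,0.01],"jaw": 0},
    {"rotation": [0,0,0],"slide": [0,0,0.03],"jaw": 0},
    {"rotation": [0,0,0],"slide": [0,0,0.05],"jaw": 0},
    {"rotation": [0,0,0],"slide": [0,0,0.075],"jaw": 0},
    {"rotation": [0,0,0],"slide": [0,0,0.1],"jaw": 0},
    {"rotation": [0,0,0],"slide": [0,0,0.11],"jaw": 0},
    {"rotation": [0,0,0],"slide": [0,0,0.11],"jaw": 0},
    {"rotation": [0,0,0],"slide": [0,0,0.11],"jaw": 0}
  ]
}}

```text
t: 11.05
position: [489.6, 188.6, 184.2]
tcp_rot: [0.966, 0.257, -0.0, 0.0]
force: [-0.2, 0.5, -0.0]
opening: 85.4
```

```bash
python3 snap.py w8; python3 - <<'E'
import cv2,numpy as np
from station import read_camera
p=cv2.imread("pics/w8.png")
q,d=read_camera("scene");cv2.imwrite("pics/scene3.png",q)
b=cv2.resize(p[100:240,210:350],(400,400),interpolation=cv2.INTER_CUBIC)
c=cv2.resize(q[150:220,270:340],(400,400),interpolation=cv2.INTER_CUBIC)
cv2.imwrite("pics/w8b.png",cv2.convertScaleAbs(np.hstack([b,c]),alpha=1.6))
E
```

```text
11.05 [489.55965349 188.62480669 184.21054794] [ 2.97503799e+01  3.91820065e-02 -1.79992094e+02] [-0.22122263  0.49835904 -0.00200224] 85.36048819351056 [0.32 0.03 1.99 0.   1.12 1.37]
```

View pics/w8b.png

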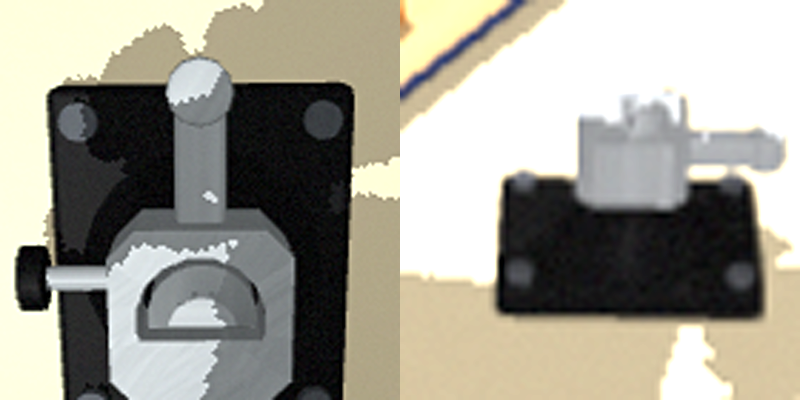

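View pics/scene3.png

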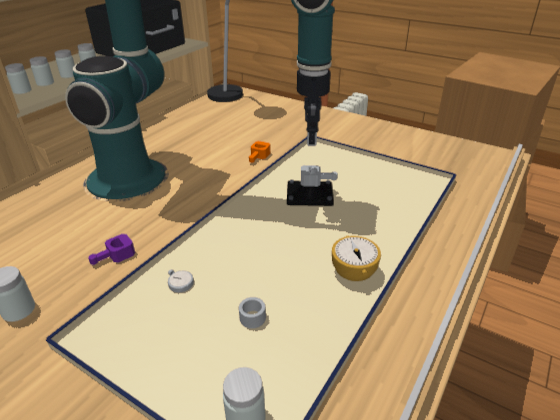

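The cam is on the shaft, level, and the other parts are unmoved. One numeric check of the height before handing in.

```bash
python3 - <<'E'
from h import *
c=load("w8")
g=lambda x,y:(210+(x+.5)/(400/140)-.5,100+(y+.5)/(400/140)-.5)
loc=[(60,0,14),(25,0,32),(-5.5,16.6,32),(-5.5,-16.6,32),(17.5,0,32),(0,25,32),(0,-25,32)]
uv=[g(200,91),g(200,231),g(138,340),g(264,340),g(201,260),g(108,315),g(295,315)]
q,r=fit(c,loc,uv,[489,188,.5,49]);print(q,np.degrees(q[2]),r.tolist())
s=load("scene")
B=R.from_euler("z",.519)
for z in(49,54): print(z,[((s.proj(B.apply([[a,b,h]])+[489,188.3,z])[0]-[270,150])*400/70).round() for a,b,h in [(60,0,14),(0,-25,0),(0,-25,32)]])
E
```

```text
[489.10823527 188.35115374   0.52372371  49.36750023] 30.00715793012425 [[0.06, -0.42], [0.25, -0.64], [0.88, -0.39], [-0.8, -0.55], [-0.07, -1.11], [0.42, 1.69], [-0.74, 1.45]]
49 [array([359., 153.]), array([225., 207.]), array([227., 145.])]
54 [array([360., 143.]), array([225., 197.]), array([227., 136.])]
```

The underside fits at z = 49.4 mm (shoulder about 49), and the scene view's hub bottom edge, about 207, matches the home prediction.

```bash
python3 -c "
from station import *
hand_in();print(get_state()['t'])"
```

```text
the job is handed in; nothing more can be done
the job is handed in; nothing more can be done
```

I gripped the steel cam by its hub, carried it over the clamp, turned it to about 30°, and lowered it flat to flat onto the shaft. I pressed lightly, then let go and backed off. Hand-in came after about 11 s of arm time.

- **Seating:** contact on the shoulder came at about 9 N. After release the wrist-camera fit put the cam's underside at z ≈ 49.4 mm (shoulder ≈ 49) and its axis at (489.1, 188.4), against a shaft axis of (489.0, 188.4). Its yaw was 30.0°, against 29.7° for the shaft. The scene camera agreed that it is fully home.
- **Other parts:** in the last scene picture the collar, compass bowl, and orange and purple look-alikes are where they started.
- **Disagreement:** my outline fits of the cam were off by 1–2 pixels, and up to 6 in the close-up with the cam in the gripper. This caused no contact on the way down.

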